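# Clear the reject and hold the probe on the reference mark

### The arm

A 6-joint arm with a two-finger parallel gripper is mounted at the origin on a cart in front of the work surface, level with it; the furniture and walls round the work are solid. World frame = base frame: x ahead of the robot, y to its left, z up, the work surface at z = 0. Lengths are in m, angles in degrees, forces in N, time in s.
With the tool pointing down it reaches from about 0.375 to 0.9 m from the base axis. Payload 3.1 kg.
Tool frame: the origin (TCP) lies on the centre line of the jaws, within the pads' length; the fingertips stand 17 mm ahead of it and the grasp point (between the pads) lies 2 mm behind it; z points along the fingers, y is the line along which they close (so a half turn about z gives the same grasp; the last joint's range is limited). The gripper opens to 87 mm and grips with 3 to 60 N. Pads are 19 mm wide; open, the fingers measure 117 mm over their backs; the gripper's body (75 mm by 190 mm) begins 51 mm behind the grasp point.
Start: joints at [60.247, 30.224, 82.088, -0, 67.689, -10.227], TCP at [0.209, 0.589, 0.24] pointing down, gripper open.
Joint ranges: [-176.69, 176.69], [-43.24, 126.21], [12.49, 139.97], [-82, 262], [0, 151.66], [-163.58, 163.58]. Speed limits (degrees/s): [159.86, 159.86, 180, 180, 180, 180].

### API

Orientations are given as a 3x3 rotation matrix whose columns are the frame's x, y, z axes.
In Python, from rig import bot, imaging, finder gives the robot as it stands. The module is installed in compiled form; this text tells all that it offers.
- The arm moves only by the tool play_rows, never from a script. Its argument "motion" is a list that holds one entry, the list of rows, each a list of 6 numbers: the shift along the tool's x, y, z in a scale on which 1.0 is 80 cm, then the turn, a rotation vector about the tool's x, y, z in a scale on which 1.0 is 90 degrees. In form: [[[dx, dy, dz, wx, wy, wz], ...]]. A call has 1 to 8 rows; each row is the pose to reach, as a shift and turn from the pose commanded when the call began, along the tool's axes at that moment; what a row does not reach only later rows make up. A row lasts 1/12 s, in which the tool goes at most 41.7 mm and 7.16 degrees, less where a joint would pass 70% of its speed; a pose out of reach is approached as far as the arm can. Shift and turn numbers lie between -1 and 1, and a call with a number outside is refused. A call with a gripper value outside its range is refused whole. "fingers" is the finger opening in m, from 0 to 0.087, set as the call begins (left out, the last holds). The fingers move at their own pace and stop on an object; the grip force is fixed at half the most. Time passes only in rows, so rows that repeat a pose let the fingers close. It gives the time, the measured TCP pose, the force, the opening and the grip force at its end, in the units of the state.
- bot.read_state(): the state, without advancing time (a new reading comes with each control period).
- imaging.capture(name): name is "scene" or "top" or "wrist"; returns a dict with "frame" (480x640x3 uint8, red, green, blue), "camera_matrix" (3x3 intrinsics, pixels), "R" (3x3) and "t" (3): a world point X has camera coordinates R X + t. Camera axes: x right, y down, z forward; pixel columns grow to the right and rows downward; lengths in m; the calibration is good to about 2 mm. A picture is of the moment at which its call begins. There is no depth.
- bot.hand_in(): hands the job in; it is judged then, once.
Trained networks look in the newest picture that a camera, given by its name, has taken for a name from the list of things; names that differ only in an ending like _2 or _b are one class to them, and where a whole thing is asked for, a point or a joint stands for the part that bears it (a point fixed in the world has none). Each returns a list of dicts, best first, with "confidence" (0 to 1); they miss things now and then, are a little off and sometimes report something else, mostly with a low value. They report only what shows in the picture. A call takes as long as a camera call. They do not tell look-alikes from the thing itself.
- finder.recognise(camera, name): "at" ([x, y, z] in m, in world coordinates, good to about 4 mm: the middle of the surface that is visible of it).
- finder.outline_of(camera, name): "pixels" (480x640 bool, what is visible of it).
The state is a dict: "time_s": time; "joint_positions": joint angles; "qvel": joint speeds; "tau": joint torques, N m; "position": TCP position; "tcp_rot": TCP orientation; "force": force on the tool from outside, world axes, zero at the start; "moment": the same for the moment, N m; "opening": opening from 0.0 (shut) to 1.0 (fully open); "grasp_force": force on a finger pad.
Only numpy, scipy, OpenCV 4.12 (cv2) and the standard library are available. Lean on these libraries where they do the work, as an engineer would, in place of code of your own. Each camera call takes 0.05 s, during which the arm holds its last target. There are 200 camera calls.

### The job

The aluminium blank lying on the tilted grey plate is a reject: drop it into the empty red bin near the plate. Then draw the blue probe out of its black stand and hold its brass tip inside the black ring on the plate that the blank was covering, with the probe square to the tilted plate and pressed lightly so that its spring tip is about half way in. Finish while still holding it there like that, and leave the two vials and the roll of black tape near the work alone.

Things in the scene. Friction and masses are not known exactly. Their poses are not given: they have to be found in the camera images.
- reject_blank: turned aluminium disc, diameter 55 mm, 14 mm thick, 0.09 kg, lying loose on the tilted plate right over the mark, its lower edge close to two brass stop pins. Origin: centre of its underside; z is its axis.
- red_bin: empty red open-topped bin fixed to the table, 160 mm along its x, 112 mm along its y, walls 67 mm high, lower (34 mm) at the -x end; inside 140 x 94 mm, floor 2 mm thick. Origin: centre of its underside, z up. Bin and probe stand stand on either side of the tilted plate; which is where changes.
- mark (a point): centre of the mark on the tilted plate: red dot in a white disc in a black ring (inner radius 7 mm). On the plate's surface, 58 mm above the table; z is the outward normal, which leans 0.35 rad (20 deg) from vertical towards the low edge; x runs up the slope, y is level. Two brass stop pins, 8 mm in diameter, 6 mm high, stand on the plate at x = -26, y = +-18 mm from the mark.
- probe: spring-tip probe hanging upright in the black stand, 110 mm long, 0.12 kg. Origin: at the free tip, z from tip to cap. Along z: brass tip pin 0 to 14 mm, steel stem (diameter 10) 14 to 45 mm, dark collar (diameter 22) 45 to 50 mm, blue square grip 20 x 20 mm (sides along its x and y) 50 to 102 mm, yellow cap (diameter 16) 102 to 110 mm.
- probe_tip (a point): the end of the probe's brass tip (ball of 3 mm radius); it moves with the spring tip.
- probe_tip_pin (a joint): how far the spring tip is pushed into the probe, in m: 0 out, 0.012 fully in. The spring pushes back with 1.0 N at the start and 0.4 N more per mm (3.4 N half way, 5.8 N fully in).
- sine_plate: fixture fixed to the table: dark steel base 130 x 120 x 16 mm, rollers and gauge blocks carrying a tilted grey plate, 105 mm (up the slope) by 120 mm, with the mark at its middle. Origin: on the table, straight below the mark, z up; at yaw 0 the plate's low edge faces the robot.
- probe_stand: black block 80 x 80 x 50 mm, fixed to the table, with a plain vertical through hole of 15 mm diameter in the middle; the probe hangs in it by its collar, the probe's tip 5 mm above the table. Origin: centre of its underside.
- amber_vial: amber vial with a black cap, 31 mm diameter, 76 mm tall, bystander. Origin: centre of its underside.
- white_vial: white vial with a red cap, 27 mm diameter, 84 mm tall, bystander. Origin: centre of its underside.
- black_tape: roll of black tape lying flat, 55 mm diameter, 19 mm high, bystander. Origin: centre of its underside.
Not all that is in view belongs to the job. There is more than one size of the probe_stand; the job needs the larger.

How it is judged:
By the outcome, as a careful person would: the job done as asked, in the order asked, and still so for the second after the job is handed in, while the arm keeps its last pose, push and grip.
It also fails if it takes over 56 s, if anything falls off the work surface, if the arm or the gripper's body presses on something with over 40 N, if the wrist force passes 120 N, or if a joint passes its speed limit or range.

## Working session

There is one attempt and no reset: what is moved stays moved. The work goes in short steps, Python scripts to look and compute and a tool call to move; the robot and the scene stay as the last step left them, time stands still between calls to the robot, and variables do not carry over. Pictures are saved under pics/ and viewed, at most 10 in all, crops included, and the job is handed in when it is done.

Besides the shell and the picture viewer there is one more tool, called after ">>>" as name([rows], argument=value, ...), one row to a line, values as JSON. play_rows: Moves the arm, as the interface text tells. Its arguments: {"type":"object","properties":{"motion":{"type":"array"},"fingers":{"type":"number"}},"required":["motion"]}

```bash
mkdir -p pics; cat > h.py <<'E'
import numpy as np, cv2
from rig import bot, imaging, finder
def snap(c):
    return imaging.capture(c)
def save(d,fn,crop=None,scale=1):
    f=d["frame"]
    if crop: x0,y0,x1,y1=crop; f=f[y0:y1,x0:x1]
    f=cv2.resize(f,None,fx=scale,fy=scale,interpolation=cv2.INTER_CUBIC)
    cv2.imwrite("pics/"+fn,f[:,:,::-1])
def proj(d,X):
    p=d["camera_matrix"]@(np.array(d["R"])@np.array(X)+d["t"]); return p[:2]/p[2]
def onz(d,uv,z):
    R=np.array(d["R"]);C=-R.T@d["t"]; r=R.T@np.linalg.solve(d["camera_matrix"],[uv[0],uv[1],1]); return C+r*(z-C[2])/r[2]
def tri(ds,uvs):
    A=[];b=[]
    for d,uv in zip(ds,uvs):
        R=np.array(d["R"]);C=-R.T@d["t"]; r=R.T@np.linalg.solve(d["camera_matrix"],[uv[0],uv[1],1]); r/=np.linalg.norm(r)
        P=np.eye(3)-np.outer(r,r);A.append(P);b.append(P@C)
    A=np.vstack(A);b=np.hstack(b);x=np.linalg.lstsq(A,b,rcond=None)[0];return x,np.linalg.norm(A@x-b)
E
python3 - <<'E'
from h import *
np.set_printoptions(precision=4,suppress=True)
for c in ["scene","top"]:
    d=snap(c); save(d,c+"1.png")
    print(c,-np.array(d["R"]).T@d["t"])
    for n in ["reject_blank","red_bin","probe","sine_plate","probe_stand","amber_vial","white_vial","black_tape"]:
        print(n,[(np.round(r["at"],3).tolist(),round(r["confidence"],2),proj(d,r["at"]).round().tolist()) for r in finder.recognise(c,n)][:4])
E
```

```text
scene [-0.3513 -0.769   0.9999]
reject_blank [([0.542, 0.018, 0.072], 0.77, [303.0, 242.0])]
red_bin [([0.507, -0.292, 0.022], 0.7, [395.0, 316.0]), ([0.492, 0.243, 0.041], 0.37, [229.0, 229.0]), ([0.547, 0.02, 0.072], 0.29, [303.0, 241.0])]
probe [([0.505, 0.258, 0.086], 0.51, [227.0, 212.0]), ([0.678, 0.127, 0.048], 0.28, [304.0, 211.0])]
sine_plate [([0.534, -0.01, 0.042], 0.93, [310.0, 257.0])]
probe_stand [([0.514, 0.369, 0.031], 0.91, [204.0, 212.0]), ([0.494, 0.244, 0.04], 0.56, [229.0, 229.0])]
amber_vial [([0.677, 0.125, 0.051], 0.78, [305.0, 211.0])]
white_vial [([0.721, 0.236, 0.048], 0.53, [286.0, 192.0]), ([0.544, 0.019, 0.074], 0.16, [303.0, 241.0])]
black_tape [([0.683, -0.41, 0.017], 0.74, [476.0, 298.0])]
top [ 0.477  -0.0409  1.2131]
reject_blank []
red_bin [([0.494, -0.308, 0.002], 0.81, [434.0, 284.0]), ([0.554, 0.011, 0.056], 0.74, [307.0, 257.0])]
probe []
sine_plate [([0.557, 0.01, 0.056], 0.64, [307.0, 256.0])]
probe_stand [([0.524, 0.372, 0.034], 0.89, [162.0, 268.0]), ([0.51, 0.262, 0.046], 0.58, [204.0, 274.0])]
amber_vial [([0.688, 0.124, 0.07], 0.53, [261.0, 202.0])]
white_vial [([0.725, 0.23, 0.067], 0.49, [218.0, 187.0]), ([0.494, -0.31, -0.002], 0.43, [435.0, 284.0])]
black_tape [([0.694, -0.409, 0.017], 0.76, [475.0, 206.0])]
```

View pics/scene1.png

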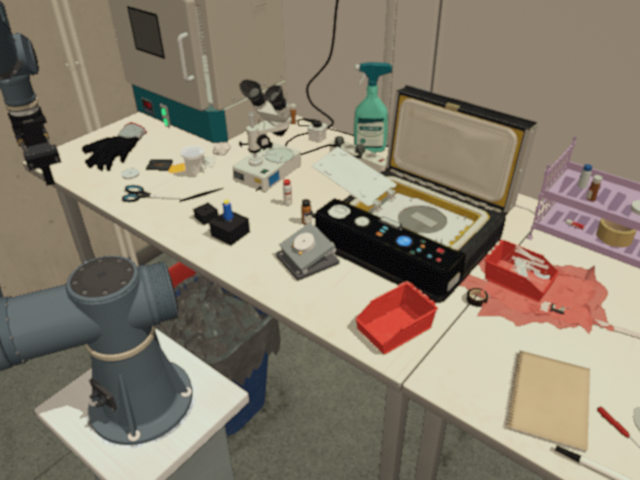

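View pics/top1.png

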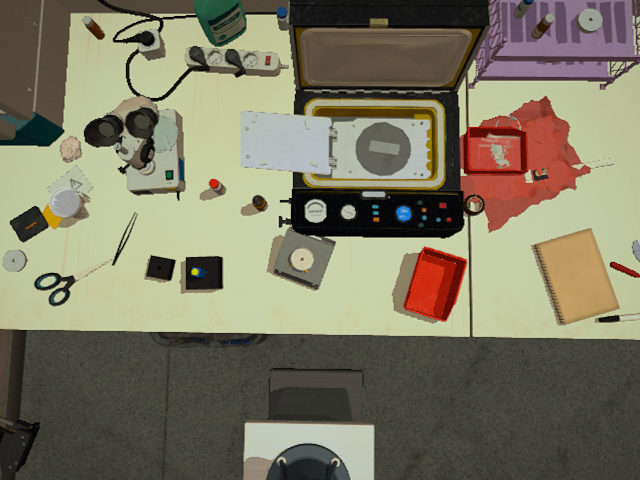

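The scene shows the blank on the plate at top (302,259). Look-alikes:
- **Red bins:** empty one at top (434,284), another holding litter on the red cloth at (495,150).
- **Stands:** larger one with the blue probe at (204,272), smaller empty one at (160,268).
- **Tape:** the roll at (474,205).

I choose the empty bin, the larger stand and the disc on the plate. First I move above the plate for a close look.

```bash
cat >> h.py <<'E'
from scipy.spatial.transform import Rotation as Ro
np.set_printoptions(precision=4,suppress=True)
T20=0.35
def plateR(yaw):
    c,s=np.cos(yaw),np.sin(yaw); xu=np.array([c,s,0]); n=np.cos(T20)*np.array([0,0,1])-np.sin(T20)*xu
    y=np.array([-s,c,0]); return np.column_stack([np.cross(y,n),y,n])
def toolR(axis_out,ydir):   # tool z = -axis_out
    z=-axis_out; y=ydir-z*(ydir@z); y/=np.linalg.norm(y); return np.column_stack([np.cross(y,z),y,z])
def rel(Rt,pt):
    s=bot.read_state(); R0=np.array(s["tcp_rot"]); p0=np.array(s["position"])
    for sg in (1,-1):
        R=Rt@np.diag([sg,sg,1]); w=Ro.from_matrix(R0.T@R).as_rotvec(degrees=True)
        print("shift",R0.T@(np.array(pt)-p0),"turn",w, "|w|",np.linalg.norm(w))
    print("at",p0,"J",s["joint_positions"],"F",s["force"],"t",s["time_s"],"op",s["opening"],s["grasp_force"])
E
python3 - <<'E'
from h import *
print(np.array(bot.read_state()["tcp_rot"]))
d=snap("wrist"); R=np.array(bot.read_state()["tcp_rot"]);print("cam in tool",R.T@(-np.array(d["R"]).T@d["t"]-bot.read_state()["position"]), "camaxes", R.T@np.array(d["R"]).T); print(d["camera_matrix"])
P=plateR(np.radians(-15.6)); rel(toolR(P[:,2],P[:,1]),np.array([.55,.012,.07])+P[:,2]*.24)
E
```

```text
[[-0.9425  0.3343 -0.    ]
 [ 0.3343  0.9425 -0.    ]
 [ 0.     -0.     -1.    ]]
cam in tool [ 0.0728  0.001  -0.1447] camaxes [[ 0.0012 -0.965  -0.2624]
 [ 1.      0.0011  0.0008]
 [-0.0005 -0.2624  0.965 ]]
[[406.5184   0.     323.8278]
 [  0.     406.5184 244.5486]
 [  0.       0.       1.    ]]
shift [-0.4323 -0.4355 -0.0559] turn [ -0.6844 -20.0452  -3.884 ] |w| 20.42945685336791
shift [-0.4323 -0.4355 -0.0559] turn [-30.6654   1.047  173.4427] |w| 176.13581354744124
at [0.2089 0.5891 0.2396] J [ 60.2476  30.2224  82.0858   0.      67.6895 -10.2287] F [-0.6893 -0.8555 -0.3941] t 0.95 op 0.9981908167952476 0.0
```

Units first: shifts go in shares of 80 cm and turns go in shares of 90 degrees. So -0.218 m / 0.8 = -0.2725, -0.216 m / 0.8 = -0.27, -10 degrees / 90 = -0.1111.

>>> play_rows([
  [[-0.0438,-0.0438,-0.0063,0,0,0],[-0.075,-0.075,-0.0125,0,-0.0111,0],[-0.1125,-0.1125,-0.0188,0,-0.0222,0],[-0.1438,-0.1438,-0.025,0,-0.0444,-0.0111],[-0.175,-0.175,-0.0313,0,-0.0667,-0.0111],[-0.2063,-0.2063,-0.0375,0,-0.0889,-0.0222],[-0.2375,-0.2375,-0.0375,0,-0.1111,-0.0222],[-0.27,-0.2725,-0.0375,0,-0.1111,-0.0222]],
], fingers=0.087)

```text
time_s: 1.62
position: [0.3394, 0.3105, 0.27]
tcp_rot: [[-0.939, 0.299, 0.167], [0.294, 0.954, -0.055], [-0.175, -0.002, -0.985]]
force: [1.2, -1.0, -0.3]
opening: 1.004
grasp_force: 0.0
```

```bash
python3 - <<'E'
from h import *
P=plateR(np.radians(-15.6)); rel(toolR(P[:,2],P[:,1]),np.array([.55,.012,.07])+P[:,2]*.24)
E
```

```text
shift [-0.2092 -0.2244  0.0119] turn [-0.5967 -9.9588 -1.7257] |w| 10.124767049373164
shift [-0.2092 -0.2244  0.0119] turn [-15.475    0.9272 177.6011] |w| 178.27646881476971
at [0.3394 0.3105 0.27  ] J [ 33.5291  13.5607 105.857   -9.7035  54.6698 -33.8514] F [ 1.2038 -0.9701 -0.2654] t 1.6167 op 1.0035950004571497 0.0
```

Scaled: -0.224 m / 0.8 = -0.28, -0.175 m / 0.8 = -0.2188, -10 degrees / 90 = -0.1111.

>>> play_rows([
  [[-0.0375,-0.0375,0.0025,0,-0.0111,0],[-0.075,-0.075,0.0038,0,-0.0333,0],[-0.1125,-0.1125,0.005,0,-0.0444,0],[-0.1438,-0.15,0.0075,0,-0.0667,-0.0111],[-0.175,-0.1875,0.01,0,-0.0778,-0.0111],[-0.2063,-0.2188,0.0113,0,-0.0889,-0.0111],[-0.2375,-0.25,0.0125,0,-0.1,-0.0167],[-0.2613,-0.28,0.015,-0.0056,-0.1111,-0.0189]],
])

```text
time_s: 2.28
position: [0.4721, 0.0332, 0.2959]
tcp_rot: [[-0.903, 0.272, 0.332], [0.254, 0.962, -0.096], [-0.346, -0.002, -0.938]]
force: [0.4, 0.2, -0.0]
opening: 1.003
grasp_force: 0.0
```

```bash
python3 - <<'E'
from h import *
d=snap("wrist"); save(d,"w1.png")
for n in ["reject_blank","sine_plate","probe_stand","probe","red_bin"]:
    print(n,[(np.round(r["at"],3).tolist(),round(r["confidence"],2),proj(d,r["at"]).round().tolist()) for r in finder.recognise("wrist",n)][:4])
np.savez("w1.npz",**d); print(bot.read_state()["position"])
E
```

```text
reject_blank [([0.552, 0.02, 0.07], 0.8, [332.0, 210.0])]
sine_plate [([0.533, 0.029, 0.05], 0.88, [336.0, 181.0])]
probe_stand []
probe [([0.512, 0.256, 0.083], 0.66, [608.0, 106.0])]
red_bin [([0.509, -0.305, 0.018], 0.63, [44.0, 222.0])]
[0.4696 0.0361 0.2944]
```

View pics/w1.png

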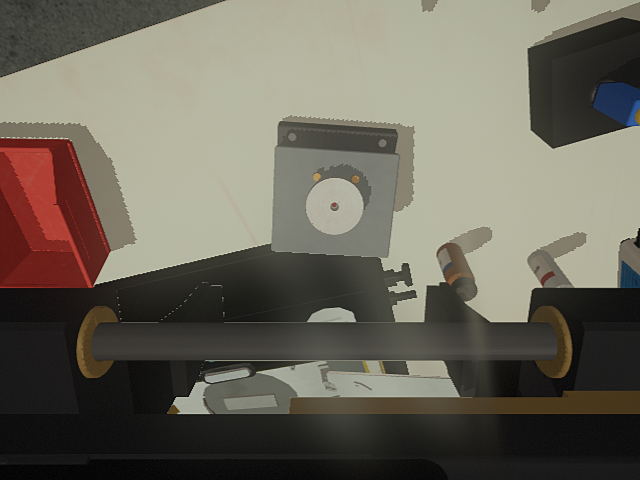

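The wrist view shows the blank near (334,207) on the grey plate, the pins at (316,177) and (355,179), the bin at left and the probe top right at (615,103). I take one close crop to check the choice and the corners.

```bash
python3 - <<'E'
from h import *
d=dict(np.load("w1.npz")); save(d,"w1c.png",(260,110,420,270),3.7)
m=finder.outline_of("wrist","reject_blank")
for r in m[:1]:
    c=max(cv2.findContours(r["pixels"].astype(np.uint8),0,cv2.CHAIN_APPROX_NONE)[0],key=len); print(r["confidence"],cv2.fitEllipse(c))
E
```

```text
0.73 ((333.64990234375, 204.99267578125), (56.651790618896484, 57.5438346862793), 168.4833221435547)
```

View pics/w1c.png

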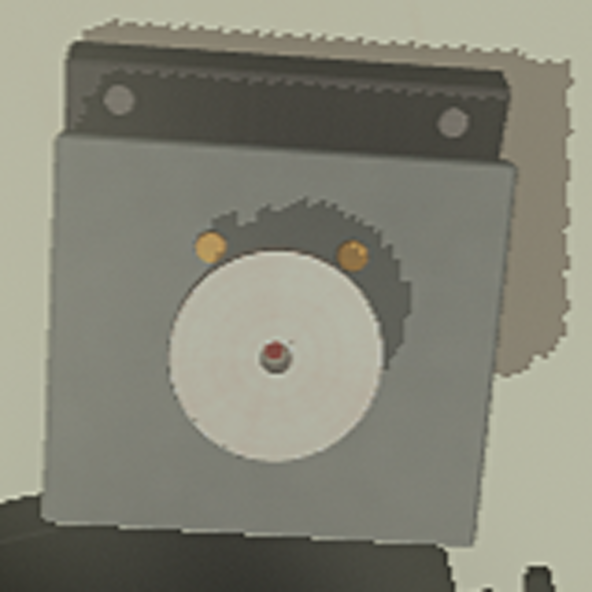

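The crop shows the disc with a central hole through which the red dot shows. The pins are at its low edge and the four plate corners are clear, so I fit the plate pose and the blank from these.

```bash
cat > fit.py <<'E'
from h import *
from scipy.optimize import least_squares
d=dict(np.load("w1.npz"))
obj=np.array([[-52.5,-60,0],[-52.5,60,0],[52.5,60,0],[52.5,-60,0],[-26,-18,6],[-26,18,6]])/1e3
px=np.array([[57,135],[515,162],[473,545],[43,521],[211,246],[353,256]])/3.7+[260,110]
def res(p): 
    P=plateR(p[3]); return np.concatenate([proj(d,p[:3]+P@o)-u for o,u in zip(obj,px)])
s=least_squares(res,[.55,.02,.058,-.27],x_scale=[.01,.01,.01,.1]); print(s.x,np.degrees(s.x[3]),s.fun.reshape(-1,2))
s2=least_squares(lambda q:res([q[0],q[1],.058,q[2]]),[.55,.02,-.27]); print("z fixed",s2.x,np.degrees(s2.x[2]),np.abs(s2.fun).max())
M=np.array([s2.x[0],s2.x[1],.058]);P=plateR(s2.x[2])
R=d["R"];C=-R.T@d["t"];u=np.array([275.5,357])/3.7+[260,110];r=R.T@np.linalg.solve(d["camera_matrix"],[*u,1])
n=P[:,2];q=C+r*((M+.014*n-C)@n)/(r@n);print("blank top in plate frame",P.T@(q-M))
E
python3 fit.py
python3 - <<'E'
from h import *
w=dict(np.load("w1.npz")); t=snap("top"); sc=snap("scene")
for n in ["red_bin","probe","reject_blank","probe_stand"]:
  for c,d in (("top",t),("scene",sc)):
    for r in finder.outline_of(c,n)[:2]:
        m=r["pixels"].astype(np.uint8); cn=max(cv2.findContours(m,0,2)[0],key=len); print(n,c,round(r["confidence"],2),cv2.minAreaRect(cn))
np.savez("top.npz",**t)
E
```

```text
[ 0.5555  0.021   0.0529 -0.3415] -19.56804999458579 [[-0.1457 -0.6908]
 [ 0.1889  0.0592]
 [ 0.1069 -0.0678]
 [ 0.3377  0.0279]
 [ 0.3964  0.5341]
 [-0.8576  0.1401]]
z fixed [ 0.5529  0.0216 -0.3417] -19.57738427577948 1.2693423220980264
blank top in plate frame [-0.    -0.     0.014]
red_bin top 0.97 ((435.3280029296875, 283.9175720214844), (48.89524841308594, 66.41168975830078), 16.8583984375)
red_bin scene 0.65 ((396.0887145996094, 316.3008117675781), (55.265201568603516, 79.95707702636719), 59.534454345703125)
probe scene 0.64 ((226.5, 210.5), (9.0, 21.0), 0.0)
reject_blank top 0.66 ((302.4000244140625, 258.70001220703125), (22.807889938354492, 22.360679626464844), 26.56505012512207)
reject_blank top 0.33 ((303.9499816894531, 257.6500244140625), (50.91266632080078, 51.2288932800293), 18.434947967529297)
probe_stand top 0.97 ((160.63975524902344, 267.4519958496094), (28.084789276123047, 23.45905876159668), 7.594642639160156)
probe_stand top 0.58 ((203.5, 272.5), (33.0, 37.0), 90.0)
probe_stand scene 0.67 ((205.19229125976562, 212.0384521484375), (19.137157440185547, 23.020057678222656), 56.30992889404297)
probe_stand scene 0.65 ((228.7307586669922, 227.34616088867188), (31.340560913085938, 39.66106414794922), 56.3099365234375)
```

```bash
cat > m.py <<'E'
from h import *
w=dict(np.load("w1.npz"));t=dict(np.load("top.npz"))
u=np.array([275.5,357])/3.7+[260,110]
print("blank top tri",tri([w,t],[u,(302.4,258.7)]))
yaw=-.3417;P=plateR(yaw);M=np.array([.5529,.0216,.058])
print("proj of blank top in top",proj(t,M+P@[0,0,.014]), "corners",[proj(t,M+P@o).round(1) for o in np.array([[-52.5,-60,0],[-52.5,60,0],[52.5,60,0],[52.5,-60,0]])/1e3])
print("bin",onz(t,(435.3,283.9),.067),onz(t,(435.3,283.9),.0))
for s in (.019,.10): rel(toolR(P[:,2],P[:,1]),M+P@[0,0,s])
E
python3 m.py
```

```text
blank top tri (array([0.5507, 0.0218, 0.0665]), np.float64(0.0011631927928401765))
proj of blank top in top [301.3783 259.4107] corners [array([318.6, 285.8]), array([272.9, 268.7]), array([285.8, 229.5]), array([332.7, 246.8])]
bin [ 0.4944 -0.2966  0.067 ] [ 0.4954 -0.3116  0.    ]
shift [0.0027 0.01   0.2319] turn [ 1.1878 -0.056   3.6473] |w| 3.836274150272776
shift [0.0027 0.01   0.2319] turn [   0.0863    1.8286 -176.3432] |w| 176.352750627654
at [0.4703 0.0354 0.2947] J [ -7.4574   7.6705 111.6239  -4.4958  41.0094 -78.8551] F [ 0.2236 -0.3548 -0.0473] t 3.1333 op 0.9988063555981506 0.0
shift [0.0028 0.0117 0.1509] turn [ 1.1878 -0.056   3.6473] |w| 3.836274150272776
shift [0.0028 0.0117 0.1509] turn [   0.0863    1.8286 -176.3432] |w| 176.352750627654
at [0.4703 0.0354 0.2947] J [ -7.4574   7.6705 111.6239  -4.4958  41.0094 -78.8551] F [ 0.2236 -0.3548 -0.0473] t 3.1333 op 0.9988063555981506 0.0
```

Scaled: 0.151 m / 0.8 = 0.1888, 0.13 m / 0.8 = 0.1625, 3.6 degrees / 90 = 0.04.

>>> play_rows([
  [[0.0013,0.0038,0.0375,0.0033,0,0.0111],[0.0025,0.0075,0.0813,0.0067,0,0.0222],[0.0025,0.0113,0.125,0.01,0,0.0333],[0.0038,0.0138,0.1625,0.0133,0,0.04],[0.0038,0.015,0.1888,0.0133,0,0.04],[0.0038,0.015,0.1888,0.0133,0,0.04]],
])

```text
time_s: 3.63
position: [0.5199, 0.033, 0.1478]
tcp_rot: [[-0.888, 0.335, 0.316], [0.315, 0.942, -0.114], [-0.336, -0.002, -0.942]]
force: [-0.1, 0.3, 0.0]
opening: 0.998
grasp_force: 0.0
```

```bash
python3 - <<'E'
from h import *
d=snap("wrist"); save(d,"w2.png"); np.savez("w2.npz",**d)
yaw=-.3417;P=plateR(yaw);M=np.array([.5529,.0216,.058])
rel(toolR(P[:,2],P[:,1]),M+P@[0,0,.02])
print([proj(d,M+P@o).round(1) for o in np.array([[-52.5,-60,0],[-52.5,60,0],[52.5,60,0],[52.5,-60,0],[-26,-18,6],[-26,18,6],[0,0,14]])/1e3])
E
```

```text
shift [-0.0018  0.0004  0.0781] turn [-0.089  -0.3159  0.0449] |w| 0.3312480231356994
shift [-0.0018  0.0004  0.0781] turn [   0.4961   -0.1397 -179.9544] |w| 179.95509544357085
at [0.5199 0.0331 0.1497] J [ -6.0595  26.7935 114.8192 -13.8063  19.7027 -64.2657] F [-0.0979  0.331   0.2867] t 3.6833 op 1.0019548524441468 0.0
[array([220.7, 174.5]), array([424.4, 174.9]), array([414. , 336.9]), array([230.7, 336.5]), array([292. , 220.8]), array([352.9, 220.9]), array([322.3, 267. ])]
```

View pics/w2.png

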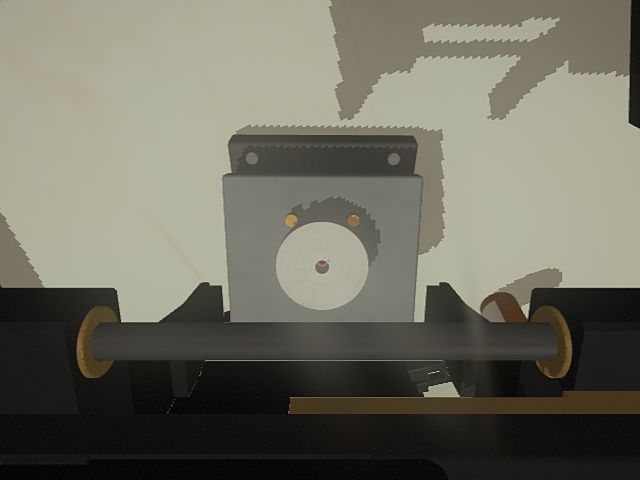

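The closer view matches the fit: dot seen at (322,267) against (322.3,267.0) predicted, pins at (292,220) and (353,220). I descend and grip.

Scaled: 0.08 m / 0.8 = 0.1, 0.076 m / 0.8 = 0.095, -0.3 degrees / 90 = -0.0033.

>>> play_rows([
  [[-0.0013,0,0.0313,0,-0.0033,0],[-0.0025,0,0.0625,0,-0.0033,0],[-0.0025,0,0.085,0,-0.0033,0],[-0.0025,0,0.095,0,-0.0033,0],[-0.0025,0,0.1,0,-0.0033,0],[-0.0025,0,0.1,0,-0.0033,0]],
])

```text
time_s: 4.18
position: [0.5486, 0.0231, 0.0781]
tcp_rot: [[-0.883, 0.335, 0.328], [0.314, 0.942, -0.117], [-0.348, -0.001, -0.937]]
force: [-0.5, -0.8, -0.5]
opening: 1.002
grasp_force: 0.0
```

>>> play_rows([
  [[0,0,0,0,0,0],[0,0,0,0,0,0],[0,0,0,0,0,0],[0,0,0,0,0,0],[0,0,0,0,0,0],[0,0,0,0,0,0],[0,0,0,0,0,0],[0,0,0,0,0,0]],
], fingers=0.03)

```text
time_s: 4.85
position: [0.548, 0.0228, 0.0776]
tcp_rot: [[-0.884, 0.335, 0.327], [0.314, 0.942, -0.117], [-0.347, -0.001, -0.938]]
force: [-1.6, -4.2, 4.4]
opening: 0.623
grasp_force: 30.0
```

```bash
python3 - <<'E'
from h import *
b=np.array([.957,-.29,0]); rel(toolR(np.array([0,0,1.]),b),[.495,-.303,.19])
E
```

```text
shift [-0.0944 -0.3249 -0.0845] turn [15.3999 16.2568 86.3075] |w| 89.16520131300403
shift [-0.0944 -0.3249 -0.0845] turn [-16.4655  15.5976 -91.6351] |w| 94.40015148068453
at [0.548  0.0228 0.0776] J [ -6.9263  36.7077 113.9931 -25.1921  10.4332 -53.3151] F [-1.568  -4.2466  4.4419] t 4.85 op 0.622877871607411 30.00090390443802
```

Scaled: -0.13 m / 0.8 = -0.1625, -0.12 m / 0.8 = -0.15, 4 degrees / 90 = 0.0444.

>>> play_rows([
  [[0,0,-0.0188,0,0,0],[0,0,-0.05,0,0,0],[0,0,-0.0875,0,0,0],[0,0,-0.125,0,0,0],[0,-0.0125,-0.15,0,0,0],[0,-0.0375,-0.1625,0,0,0.0444]],
])

```text
time_s: 5.35
position: [0.4959, 0.0118, 0.2015]
tcp_rot: [[-0.858, 0.393, 0.331], [0.377, 0.919, -0.115], [-0.35, 0.026, -0.937]]
force: [0.5, -0.4, -0.8]
opening: 0.626
grasp_force: 30.0
```

```bash
python3 - <<'E'
from h import *
b=np.array([.957,-.29,0]); rel(toolR(np.array([0,0,1.]),b),[.495,-.303,.17])
E
```

```text
shift [-0.1069 -0.2904  0.0655] turn [16.1225 15.6025 82.4604] |w| 85.45811947020749
shift [-0.1069 -0.2904  0.0655] turn [-16.0949  16.6313 -95.4353] |w| 98.20156131198908
at [0.4959 0.0118 0.2015] J [ -9.5734  19.0766 116.1062  -8.0491  24.7752 -69.4213] F [ 0.451  -0.3867 -0.8015] t 5.35 op 0.6256945218179811 29.996757209300995
```

Scaled: -0.194 m / 0.8 = -0.2425, -0.17 m / 0.8 = -0.2125, 54.5 degrees / 90 = 0.6056.

>>> play_rows([
  [[-0.0113,-0.03,0,0.0144,0.0144,0.0756],[-0.0225,-0.06,0,0.0289,0.0289,0.1511],[-0.0338,-0.0913,0,0.0444,0.0433,0.2267],[-0.045,-0.1213,0.0063,0.0589,0.0578,0.3022],[-0.0563,-0.15,0.0125,0.0733,0.0722,0.3778],[-0.0663,-0.1813,0.0188,0.0889,0.0867,0.4556],[-0.0775,-0.2125,0.025,0.1033,0.1,0.5311],[-0.0888,-0.2425,0.0375,0.1189,0.1144,0.6056]],
])

```text
time_s: 6.02
position: [0.4892, -0.199, 0.1911]
tcp_rot: [[-0.18, 0.98, 0.084], [0.977, 0.188, -0.096], [-0.11, 0.065, -0.992]]
force: [0.6, 0.7, -0.8]
opening: 0.619
grasp_force: 30.0
```

```bash
python3 - <<'E'
from h import *
d=snap("wrist"); save(d,"w3.png"); np.savez("w3.npz",**d)
for r in finder.recognise("wrist","red_bin"): print(r["at"],r["confidence"],proj(d,r["at"]))
b=np.array([.957,-.29,0]); rel(toolR(np.array([0,0,1.]),b),[.495,-.303,.13])
E
```

```text
[0.4652, -0.3186, 0.0318] 0.83 [257.7016 339.2256]
shift [-0.0919 -0.0193  0.0702] turn [ 5.3203  5.4842 27.5001] |w| 28.54189561988869
shift [-0.0919 -0.0193  0.0702] turn [  -7.437     7.2148 -152.1684] |w| 152.52071824638426
at [ 0.4913 -0.2026  0.1905] J [-33.3446  24.8552 103.2085  -2.8893  44.6813 -42.1009] F [-0.3306 -0.1703 -1.0703] t 6.1167 op 0.6218343816305187 30.000495314598083
```

View pics/w3.png

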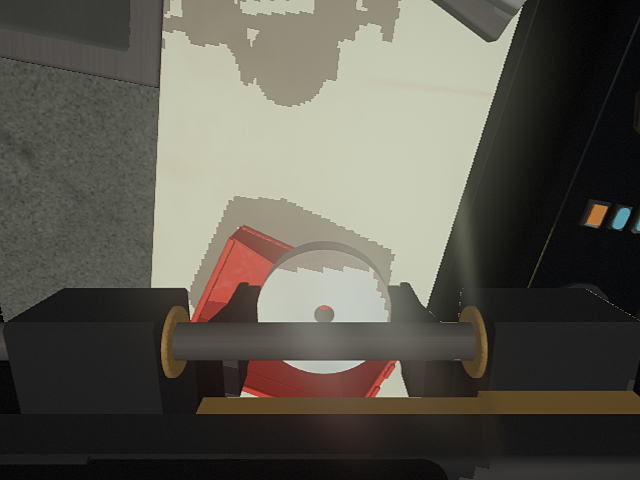

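The blank is held at (323,310) over the red bin. I carry on to above the bin centre, then lower.

Scaled: -0.092 m / 0.8 = -0.115, 0.06 m / 0.8 = 0.075, 27.5 degrees / 90 = 0.3056.

>>> play_rows([
  [[-0.025,-0.0063,0,0.0133,0.0133,0.0689],[-0.0563,-0.0125,0.0063,0.0267,0.0278,0.1389],[-0.0875,-0.0188,0.025,0.04,0.0411,0.2078],[-0.115,-0.0238,0.05,0.0589,0.0611,0.2833],[-0.115,-0.0238,0.075,0.0589,0.0611,0.3056],[-0.115,-0.0238,0.0875,0.0589,0.0611,0.3056]],
])

```text
time_s: 6.62
position: [0.4934, -0.2989, 0.1282]
tcp_rot: [[0.286, 0.958, -0.004], [0.958, -0.286, 0.004], [0.003, -0.005, -1.0]]
force: [-0.1, 1.2, -1.7]
opening: 0.621
grasp_force: 30.0
```

```bash
python3 - <<'E'
from h import *
d=snap("top"); f=d["frame"]; save(d,"t4.png",(370,210,500,340),4)
b=np.array([.957,-.29,0]); rel(toolR(np.array([0,0,1.]),b),[.495,-.303,.055])
E
```

```text
shift [-0.0054  0.0051  0.0717] turn [-0.5136 -0.2779  0.3693] |w| 0.6908987391256179
shift [-0.0054  0.0051  0.0717] turn [   0.4356   -0.805  -179.6284] |w| 179.63068400708653
at [ 0.4921 -0.2969  0.1268] J [-42.2485  35.2902  94.6412   0.0374  50.6518 -25.7833] F [ 0.0798  0.603  -2.8105] t 6.6667 op 0.6192612793765366 30.000080466270447
```

View pics/t4.png

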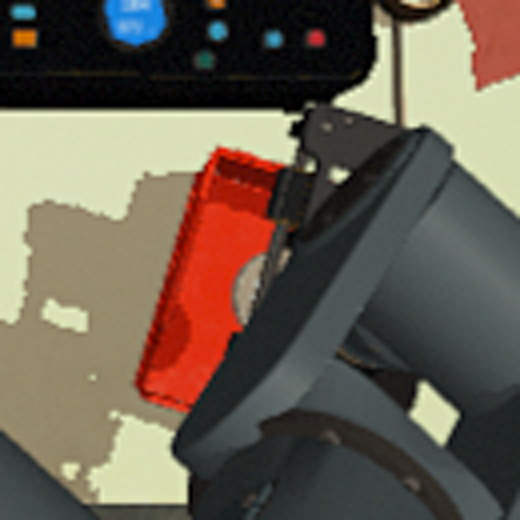

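The top crop shows the blank at (250,290) inside the bin outline. I lower and release.

Scaled: 0.072 m / 0.8 = 0.09, 0.068 m / 0.8 = 0.085.

>>> play_rows([
  [[-0.0038,0.0038,0.0188,0,0,0],[-0.0063,0.0038,0.0438,0,0,0],[-0.0063,0.0038,0.0688,0,0,0],[-0.0063,0.0038,0.085,0,0,0],[-0.0063,0.0038,0.09,0,0,0],[-0.0063,0.0038,0.09,0,0,0]],
])

```text
time_s: 7.17
position: [0.4945, -0.3018, 0.058]
tcp_rot: [[0.282, 0.959, -0.005], [0.959, -0.282, 0.005], [0.003, -0.006, -1.0]]
force: [0.3, -0.1, -0.7]
opening: 0.62
grasp_force: 30.0
```

>>> play_rows([
  [[0,0,0,0,0,0],[0,0,0,0,0,0],[0,0,0,0,0,0],[0,0,0,0,0,0],[0,0,0,0,0,0]],
], fingers=0.07)

```text
time_s: 7.58
position: [0.4957, -0.3044, 0.0595]
tcp_rot: [[0.284, 0.959, -0.001], [0.959, -0.284, 0.001], [0.001, -0.001, -1.0]]
force: [0.5, -0.2, -0.7]
opening: 0.798
grasp_force: 0.0
```

Scaled: -0.2 m / 0.8 = -0.25, -0.195 m / 0.8 = -0.2438.

>>> play_rows([
  [[0,0,-0.025,0,0,0],[0,0,-0.0625,0,0,0],[0,0,-0.1063,0,0,0],[0,0,-0.1563,0,0,0],[0,0,-0.2063,0,0,0],[0,0,-0.2438,0,0,0],[0,0,-0.25,0,0,0]],
])

```text
time_s: 8.17
position: [0.4983, -0.3067, 0.2656]
tcp_rot: [[0.284, 0.959, 0.008], [0.959, -0.284, -0.007], [-0.004, 0.009, -1.0]]
force: [0.6, -0.4, 0.2]
opening: 0.8
grasp_force: 0.0
```

```bash
python3 - <<'E'
from h import *
d=snap("wrist"); save(d,"w5.png")
for r in finder.recognise("wrist","reject_blank"): print(r["at"],r["confidence"],proj(d,r["at"]))
w=dict(np.load("w1.npz"))
rel(toolR(np.array([0,0,1.]),np.array([0,1.,0])),[.48,.25,.26])
E
```

```text
[0.4963, -0.3021, 0.0123] 0.78 [319.24   205.2828]
shift [ 0.5275 -0.1736  0.0002] turn [   0.0317    0.1312 -106.5299] |w| 106.52995741315075
shift [ 0.5275 -0.1736  0.0002] turn [ 0.1213 -0.0293 73.4701] |w| 73.47016590274711
at [ 0.4964 -0.3051  0.2609] J [-42.5622  25.5148  87.0183   0.0064  67.3507 -26.0347] F [-1.4442 -0.2628 -0.2387] t 8.2667 op 0.8046249213223687 0.0
```

The blank lies in the bin at (0.496,-0.302), so that part is done. Next I swing to the probe.

Scaled: 0.282 m / 0.8 = 0.3525, 0.247 m / 0.8 = 0.3088, -56 degrees / 90 = -0.6222.

>>> play_rows([
  [[0.0438,-0.015,0,0,0,-0.0778],[0.0875,-0.03,0,0,0,-0.1556],[0.1325,-0.045,0,0,0,-0.2333],[0.1763,-0.06,0,0,0,-0.3111],[0.22,-0.075,0,0,0,-0.3889],[0.2638,-0.0875,0,0,0,-0.4667],[0.3088,-0.1,0,0,0,-0.5444],[0.3525,-0.1163,0,0,0,-0.6222]],
], fingers=0.06)

```text
time_s: 8.93
position: [0.4854, -0.0058, 0.2571]
tcp_rot: [[-0.64, 0.769, -0.006], [0.769, 0.64, 0.003], [0.006, -0.003, -1.0]]
force: [0.8, -0.1, 0.0]
opening: 0.688
grasp_force: 0.0
```

```bash
python3 - <<'E'
from h import *
rel(toolR(np.array([0,0,1.]),np.array([0,1.,0])),[.5,.255,.26])
E
```

```text
shift [ 0.1911  0.1781 -0.0021] turn [  0.0196  -0.4078 -50.2228] |w| 50.22447170136608
shift [ 0.1911  0.1781 -0.0021] turn [ -0.4939  -0.0237 129.7764] |w| 129.77730310848932
at [ 0.4854 -0.0058  0.2571] J [-13.9573  18.2768 100.1814   0.1076  61.9256 -53.7852] F [ 0.8451 -0.0893  0.0266] t 8.9333 op 0.6884549638356255 0.0
```

Scaled: 0.191 m / 0.8 = 0.2388, 0.178 m / 0.8 = 0.2225, -50 degrees / 90 = -0.5556.

>>> play_rows([
  [[0.03,0.0275,0,0,0,-0.0778],[0.06,0.0563,0,0,0,-0.1556],[0.09,0.0838,0,0,0,-0.2333],[0.12,0.1125,0,0,0,-0.3111],[0.15,0.14,0,0,0,-0.3889],[0.1813,0.1688,0,0,0,-0.4667],[0.2125,0.1975,-0.0013,0,-0.0022,-0.5333],[0.2388,0.2225,-0.0025,0,-0.0044,-0.5556]],
])

```text
time_s: 9.6
position: [0.501, 0.2546, 0.2591]
tcp_rot: [[-1.0, 0.004, -0.001], [0.004, 1.0, -0.002], [0.001, -0.002, -1.0]]
force: [-0.2, 0.1, 0.0]
opening: 0.69
grasp_force: 0.0
```

>>> play_rows([
  [[0,0,0,0,0,0],[0,0,0,0,0,0]],
])

```text
time_s: 9.77
position: [0.5012, 0.2539, 0.2593]
tcp_rot: [[-1.0, 0.007, -0.0], [0.007, 1.0, -0.002], [0.0, -0.002, -1.0]]
force: [-0.2, 0.1, 0.4]
opening: 0.688
grasp_force: 0.0
```

```bash
python3 - <<'E'
from h import *
d=snap("wrist"); save(d,"w6.png",(200,80,520,320),2.5); np.savez("w6.npz",**d)
for n in ("probe","probe_stand"):
  for r in finder.recognise("wrist",n): print(n,r["at"],r["confidence"],proj(d,r["at"]))
rel(toolR(np.array([0,0,1.]),np.array([0,1.,0])),[.505,.257,.16])
E
```

```text
probe [0.51, 0.2662, 0.108] 0.63 [338.5747 245.3394]
probe_stand [0.5233, 0.3736, 0.0318] 0.72 [449.6708 237.0996]
probe_stand [0.5083, 0.2651, 0.0514] 0.61 [335.2356 226.6792]
shift [-0.0029  0.0055  0.1003] turn [-0.1205  0.0471 -0.6009] |w| 0.6146866994356721
shift [-0.0029  0.0055  0.1003] turn [  0.0737   0.1886 179.399 ] |w| 179.3990818970205
at [0.5019 0.2518 0.2603] J [ 15.3054  23.929   89.9417  -0.1408  66.1165 -74.0367] F [0.0715 0.0342 0.0568] t 9.9167 op 0.6894513167200124 0.0
```

View pics/w6.png

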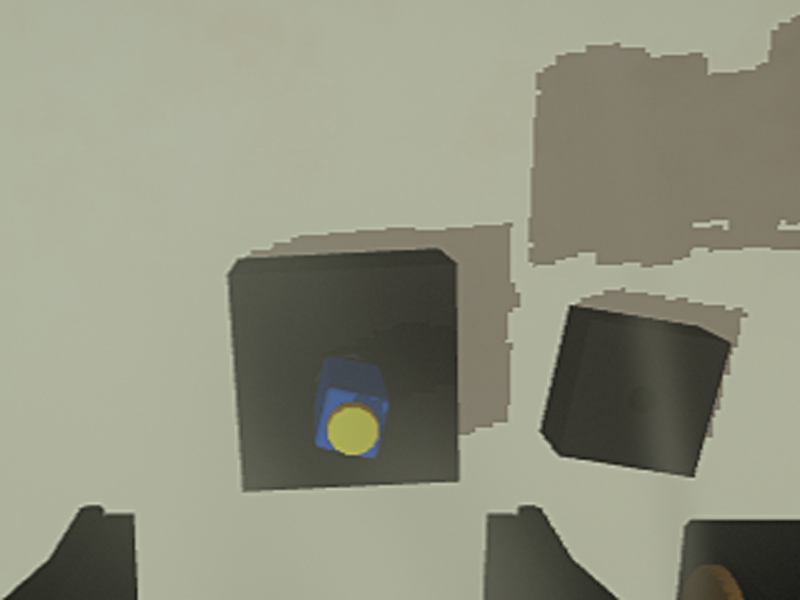

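The crop shows the yellow cap at (353,429), which is pixel (341.2,251.6). The square grip is turned about 13° and sits in the larger stand.

```bash
python3 - <<'E'
from h import *
d=dict(np.load("w6.npz")); px=lambda a:np.array(a)/2.5+[200,80]
print("cap",onz(d,px((353,429)),.115))
q=np.array([onz(d,px(a),.107) for a in [(327,388),(388,405),(377,458),(316,445)]]);print(q.mean(0),q[1]-q[0],q[2]-q[1])
s=np.array([onz(d,px(a),.05) for a in [(230,275),(457,265),(460,480),(243,491)]]);print("stand",s.mean(0),np.linalg.norm(s[1]-s[0]),np.linalg.norm(s[2]-s[1]))
w=dict(np.load("w1.npz")); t=dict(np.load("top.npz"))
f=t["frame"][255:290,185:220].astype(int); m=(f[...,0]>150)&(f[...,1]>130)&(f[...,2]<110); vv,uu=np.nonzero(m); ut=(uu.mean()+185,vv.mean()+255); print(len(uu),ut, tri([d,t],[px((353,429)),ut]))
rel(toolR(np.array([0,0,1.]),np.array([.22,.975,0])),[onz(d,px((353,429)),.115)[0],onz(d,px((353,429)),.115)[1],.15])
E
```

```text
cap [0.5129 0.2679 0.115 ]
[0.5137 0.2679 0.107 ] [0.0054 0.0184 0.    ] [ 0.0168 -0.0031  0.    ]
stand [0.5138 0.2685 0.05  ] 0.07900090390742921 0.07892703805597792
32 (np.float64(194.5), np.float64(271.5)) (array([0.5146, 0.2683, 0.1094]), np.float64(0.00021485861940552457))
shift [-0.0107  0.0165  0.1103] turn [-0.1148  0.0603 12.1144] |w| 12.115106690859948
shift [-0.0107  0.0165  0.1103] turn [  -0.0886   -0.1688 -167.8855] |w| 167.8855892463686
at [0.5019 0.2518 0.2603] J [ 15.3054  23.929   89.9417  -0.1408  66.1165 -74.0367] F [0.0715 0.0342 0.0568] t 9.9167 op 0.6894513167200124 0.0
```

Scaled: 0.182 m / 0.8 = 0.2275, 0.08 m / 0.8 = 0.1, 12.5 degrees / 90 = 0.1389.

>>> play_rows([
  [[-0.005,0.0063,0.025,0,0,0.0556],[-0.01,0.0138,0.0625,0,0,0.1111],[-0.0138,0.0206,0.1,0,0,0.1389],[-0.0141,0.0206,0.1375,0,0,0.1389],[-0.0141,0.0206,0.175,0,0,0.1389],[-0.0141,0.0206,0.2063,0,0,0.1389],[-0.0141,0.0206,0.2225,0,0,0.1389],[-0.0141,0.0206,0.2275,0,0,0.1389]],
])

```text
time_s: 10.58
position: [0.5131, 0.2669, 0.0768]
tcp_rot: [[-0.974, 0.228, -0.002], [0.228, 0.974, -0.003], [0.002, -0.003, -1.0]]
force: [0.2, 0.0, 0.4]
opening: 0.691
grasp_force: 0.0
```

>>> play_rows([
  [[0,0,0,0,0,0],[0,0,0,0,0,0],[0,0,0,0,0,0],[0,0,0,0,0,0],[0,0,0,0,0,0],[0,0,0,0,0,0],[0,0,0,0,0,0],[0,0,0,0,0,0]],
], fingers=0.0)

```text
time_s: 11.25
position: [0.5149, 0.2688, 0.0803]
tcp_rot: [[-0.974, 0.225, 0.004], [0.225, 0.974, -0.002], [-0.004, -0.001, -1.0]]
force: [-0.6, -2.6, 3.7]
opening: 0.229
grasp_force: 30.0
```

```bash
python3 - <<'E'
from h import *
s=bot.read_state(); print(s["moment"])
rel(toolR(np.array([0,0,1.]),np.array([.22,.975,0])),[.5135,.268,.078])
E
```

```text
[-0.3933  0.0866  0.0134]
shift [ 0.0012 -0.0011  0.0023] turn [-0.039   0.2531 -0.2777] |w| 0.3777637628920778
shift [ 0.0012 -0.0011  0.0023] turn [  0.3969   0.0612 179.7218] |w| 179.72226217492127
at [0.5149 0.2688 0.0803] J [ 16.6327  39.5888  95.6798  -0.2261  44.5305 -60.2134] F [-0.6399 -2.5851  3.7134] t 11.25 op 0.22857421221046928 29.956700748880394
```

Scaled: -0.15 m / 0.8 = -0.1875, -0.13 m / 0.8 = -0.1625.

>>> play_rows([
  [[0,0,-0.0125,0,0,0],[0,0,-0.0375,0,0,0],[0,0,-0.0625,0,0,0],[0,0,-0.0938,0,0,0],[0,0,-0.125,0,0,0],[0,0,-0.1625,0,0,0],[0,0,-0.1875,0,0,0],[0,0,-0.1875,0,0,0]],
])

```text
time_s: 11.92
position: [0.517, 0.2706, 0.2351]
tcp_rot: [[-0.974, 0.225, 0.014], [0.225, 0.974, 0.003], [-0.013, 0.006, -1.0]]
force: [0.5, 0.8, -0.4]
opening: 0.224
grasp_force: 30.0
```

```bash
python3 - <<'E'
from h import *
s=bot.read_state(); print(s["moment"])
P=plateR(-.3417);M=np.array([.5529,.0216,.058])
rel(toolR(P[:,2],P[:,1]),M+P@[0,0,.073+.07])
E
```

```text
[ 0.1111 -0.1139  0.0125]
shift [-0.0418 -0.2291  0.042 ] turn [  1.5186 -19.3084   6.4225] |w| 20.405120632160084
shift [-0.0418 -0.2291  0.042 ] turn [  29.1435    2.2922 -171.1291] |w| 173.60805364056085
at [0.517  0.2706 0.2351] J [ 16.699   27.0113  89.0335  -0.0884  63.1448 -60.2415] F [ 0.4541  0.7838 -0.4414] t 11.9167 op 0.22449271985801508 29.960322984843515
```

Scaled: -0.229 m / 0.8 = -0.2863, -0.042 m / 0.8 = -0.0525, -19.3 degrees / 90 = -0.2144.

>>> play_rows([
  [[-0.0063,-0.035,0,0,-0.0267,0.0089],[-0.0125,-0.0713,0,0.0044,-0.0533,0.0178],[-0.02,-0.1075,0,0.0067,-0.08,0.0267],[-0.0263,-0.1438,0.0063,0.0089,-0.1067,0.0356],[-0.0325,-0.1788,0.015,0.0111,-0.1333,0.0444],[-0.0388,-0.215,0.025,0.0133,-0.16,0.0533],[-0.0463,-0.25,0.0375,0.0156,-0.1889,0.0622],[-0.0525,-0.2863,0.0525,0.0167,-0.2144,0.0711]],
])

```text
time_s: 12.58
position: [0.5031, 0.036, 0.1876]
tcp_rot: [[-0.888, 0.335, 0.316], [0.313, 0.942, -0.118], [-0.337, -0.006, -0.942]]
force: [0.9, -0.4, -2.4]
opening: 0.228
grasp_force: 30.0
```

>>> play_rows([
  [[0,0,0,0,0,0],[0,0,0,0,0,0],[0,0,0,0,0,0]],
])

```text
time_s: 12.83
position: [0.5039, 0.0368, 0.1877]
tcp_rot: [[-0.889, 0.335, 0.313], [0.314, 0.942, -0.118], [-0.334, -0.006, -0.942]]
force: [0.3, 0.6, -0.8]
opening: 0.23
grasp_force: 30.0
```

```bash
python3 - <<'E'
from h import *
d=snap("wrist"); save(d,"w7.png",(200,80,460,275),3); np.savez("w7.npz",**d)
P=plateR(-.3417);M=np.array([.5529,.0216,.058])
s=bot.read_state();R=np.array(s["tcp_rot"]);p=np.array(s["position"])
for n,X in (("mark",M),("tip",p+R[:,2]*.073),("pin-",M+P@[-.026,-.018,.006]),("pin+",M+P@[-.026,.018,.006])): u=proj(d,X);print(n,u,(u-[200,80])*3)
for n in ("probe","probe_tip"):
  for r in finder.recognise("wrist",n)[:1]: print(n,r["at"],r["confidence"],proj(d,r["at"]))
print("tip nominal",p+R[:,2]*.073,"plate frame",P.T@(p+R[:,2]*.073-M))
rel(toolR(P[:,2],P[:,1]),M+P@[0,0,.073+.02])
E
```

```text
mark [325.8855 245.1603] [377.6566 495.4809]
tip [322.5181 268.8542] [367.5544 566.5626]
pin- [300.1453 211.0987] [300.436 393.296]
pin+ [351.9426 211.2862] [455.8277 393.8587]
probe [0.4972, 0.0372, 0.1988] 0.56 [314.9042 336.9398]
tip nominal [0.5274 0.0287 0.1194] plate frame [-0.0038 -0.0019  0.0667]
shift [-0.0034  0.0013  0.0469] turn [-0.2846 -0.4037  0.2045] |w| 0.534588478403966
shift [-0.0034  0.0013  0.0469] turn [   0.6334   -0.4466 -179.7939] |w| 179.79553728649202
at [0.5046 0.0376 0.1884] J [ -5.5343  21.4816 114.5909 -11.6488  25.3452 -66.3884] F [ 0.0349  1.045  -1.3666] t 12.9833 op 0.22405116309180895 29.96048280328978
```

View pics/w7.png

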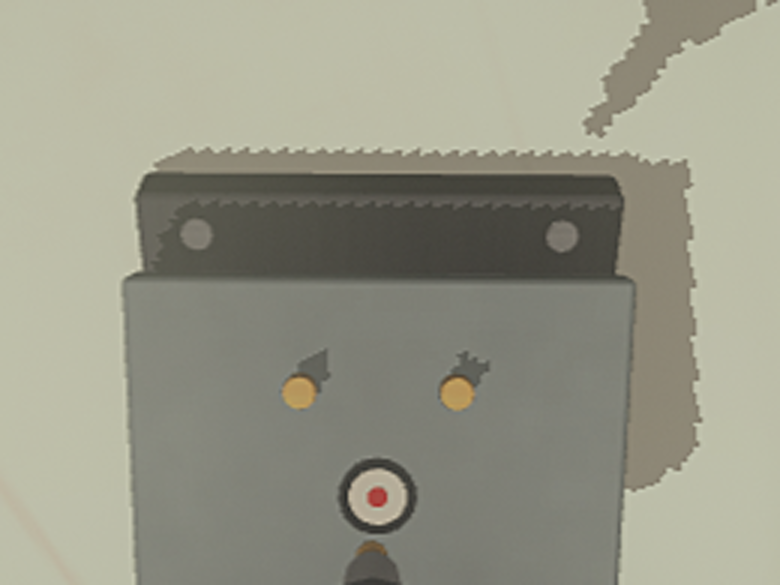

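The crop shows the mark uncovered at (377,497), where it was predicted. The brass tip shows at (371,550), a few mm from the nominal tip, so I check the probe's tilt in the grip by comparing features along it.

```bash
python3 - <<'E'
from h import *
d=dict(np.load("w7.npz")); s=bot.read_state();R=np.array(s["tcp_rot"]);p=np.array(s["position"])
R=d["R"].T@np.array([[0.0012,-0.965,-0.2624],[1,.0011,.0008],[-.0005,-.2624,.965]]).T  # tool axes from camera pose
C=-d["R"].T@d["t"]; p=C-R@np.array([.0728,.001,-.1447])
print("tool p",p,R[:,2])
f=lambda z,x=0,y=0: proj(d,p+R@np.array([x,y,.073-z]))
for n,z,x in (("tip",0,0),("ballc",.003,0),("pin end front",.014,.002),("stem bottom front",.014,.005),("stem top front",.045,.005),("collar bot front",.045,.011),("collar top front",.050,.011),("grip bottom front",.05,.01),("grip 80 front",.08,.01),("grip top",.102,.01)): print(n,f(z,x).round(1))
print("stem half width at z=.03",f(.03,0,.005)-f(.03), "collar", f(.045,0,.011)-f(.045))
F=d["frame"]
for v in range(256,325,2): print(v,F[v,323].tolist(),end=" ; ")
E
```

```text
tool p [0.5037 0.037  0.1881] [ 0.3133 -0.1173 -0.9424]
tip [321.7 267.8]
ballc [321.7 269.5]
pin end front [321.6 272.6]
stem bottom front [321.6 267.3]
stem top front [321.3 288.9]
collar bot front [321.2 276.4]
collar top front [321.2 280.2]
grip bottom front [321.2 282.4]
grip 80 front [320.7 311.1]
grip top [320.2 340.5]
stem half width at z=.03 [10.151   0.0103] collar [24.0718  0.0239]
256 [61, 60, 55] ; 258 [133, 134, 126] ; 260 [103, 94, 74] ; 262 [107, 87, 62] ; 264 [86, 86, 81] ; 266 [87, 85, 78] ; 268 [88, 85, 80] ; 270 [88, 84, 78] ; 272 [76, 75, 70] ; 274 [62, 61, 58] ; 276 [72, 70, 66] ; 278 [73, 71, 67] ; 280 [55, 54, 48] ; 282 [55, 63, 81] ; 284 [56, 63, 80] ; 286 [54, 62, 79] ; 288 [54, 61, 80] ; 290 [54, 61, 79] ; 292 [52, 60, 78] ; 294 [52, 60, 78] ; 296 [52, 60, 78] ; 298 [50, 59, 77] ; 300 [51, 59, 77] ; 302 [51, 58, 77] ; 304 [50, 58, 77] ; 306 [50, 57, 77] ; 308 [51, 59, 77] ; 310 [49, 56, 75] ; 312 [49, 56, 76] ; 314 [48, 55, 74] ; 316 [47, 55, 73] ; 318 [48, 55, 74] ; 320 [47, 54, 74] ; 322 [53, 53, 53] ; 324 [57, 54, 51] ;
```

Scaled: 0.052 m / 0.8 = 0.065, -0.001 m / 0.8 = -0.0013, -0.4 degrees / 90 = -0.0044.

>>> play_rows([
  [[0,0,0.0125,-0.0022,-0.0022,0],[-0.0013,0,0.0313,-0.0033,-0.0044,0.0022],[-0.0013,0.0006,0.05,-0.0033,-0.0044,0.0022],[-0.0013,0.0006,0.06,-0.0033,-0.0044,0.0022],[-0.0013,0.0006,0.065,-0.0033,-0.0044,0.0022],[-0.0013,0.0006,0.065,-0.0033,-0.0044,0.0022],[-0.0013,0.0006,0.065,-0.0033,-0.0044,0.0022]],
])

```text
time_s: 13.57
position: [0.5213, 0.0311, 0.1395]
tcp_rot: [[-0.885, 0.336, 0.322], [0.315, 0.942, -0.115], [-0.342, -0.0, -0.94]]
force: [0.3, -0.5, -1.0]
opening: 0.228
grasp_force: 30.0
```

```bash
cat > look.py <<'E'
from h import *
import sys
fn=sys.argv[1]
d=snap("wrist"); np.savez(fn,**d)
P=plateR(-.3417);M=np.array([.5529,.0216,.058])
Rt=d["R"].T@np.array([[0.0012,-0.965,-0.2624],[1,.0011,.0008],[-.0005,-.2624,.965]]).T
C=-d["R"].T@d["t"]; p=C-Rt@np.array([.0728,.001,-.1447])
print("tool z in plate",P.T@Rt[:,2],"nominal tip plate",P.T@(p+Rt[:,2]*.073-M))
f=lambda z,x=0,y=0: proj(d,p+Rt@np.array([x,y,.073-z]))
print("mark",proj(d,M),"tip",f(0),"ball centre",f(.003),"stembot",f(.014,.005),"colbot",f(.045,.011),"coltop",f(.05,.011),"mm/px",3/(f(.003,0,.003)-f(.003))[0])
F=d["frame"].astype(int); v0=int(f(.003)[1])
sat=(F[...,0]-F[...,2])[v0-45:v0+10,290:360]
print("r-b"); 
for v in range(v0-32,v0+34): 
  r=F[v,306:342:2]; print(v," ".join("%3d%s"%(a.sum()//3, "b" if a[2]-a[0]>15 else "r" if a[0]-a[2]>50 else "y" if a[0]-a[2]>22 else " ") for a in r))
rel(toolR(P[:,2],P[:,1]),M+P@[0,0,.073])
E
python3 look.py w8.npz
```

```text
tool z in plate [-0.0012 -0.0002 -1.    ] nominal tip plate [-0.0032 -0.0016  0.0152]
mark [324.4393 264.8228] tip [321.706 267.832] ball centre [321.6815 269.544 ] stembot [321.5839 267.2584] colbot [321.248  276.3804] coltop [321.1838 280.2386] mm/px 0.5566509764488371
r-b
237 130  129  130  129  129  129  129  129  128  128  128  128  129  109   98   99  101  100 
238 129  129  129  129  129  129  129  129  129  129  129  129  130  108   98   99  101  100 
239 129  129  129  128  129  128  129  129  129  130  128  129  130  108   95  112   99   98 
240 130  129  130  130  128  130  129  130  129  128  129  129  129  106  132  110   97   95 
241 131  130  129  129  130  129  130  129  130  129  128  129  129  130  131  108   94  133 
242 130  129  129  128  128  129  130  130  128  129  129  128  129  129  129  106  131  130 
243 130  130  129  128  129  129  129  129  128  129  129  129  129  129  129  129  130  129 
244 129  130  130  129  129  130  129  129  129  130  129  128  128  129  129  129  128  129 
245 130  130  131  129  130  130  129  130  129  129  128  129  127  127
[... 5019 characters left out ...]
69b  68b  67b  67b  67b  66b  66b  65b  64b  65b  65b  62b  62b  63b  62b  64b
300  70b  69b  69b  68b  67b  67b  66b  66b  66b  65b  64b  63b  63b  62b  63b  61b  62b  61b
301  68b  68b  67b  67b  67b  66b  67b  65b  65b  64b  64b  63b  64b  62b  62b  61b  62b  61b
302  69b  68b  68b  68b  67b  67b  66b  63b  65b  64b  63b  64b  62b  62b  62b  61b  62b  62b
shift [-0.0029  0.0017  0.0151] turn [-0.0273 -0.0419 -0.0384] |w| 0.06306200541537368
shift [-0.0029  0.0017  0.0151] turn [ -0.0658   0.0428 179.9616] |w| 179.96158114637396
at [0.5213 0.031  0.1397] J [ -6.3234  28.0423 115.3108 -15.0423  17.7041 -63.1209] F [-0.1318  0.3389 -1.0891] t 13.6167 op 0.22672858567651105 29.960487921489403
```

The tip sits about 2.4 mm toward tool +x and 1.3 mm toward +y of nominal, and the tilt is under about 1°. I correct this and approach to a few mm above the ring.

Scaled: 0.01 m / 0.8 = 0.0125, -0.0056 m / 0.8 = -0.007.

>>> play_rows([
  [[-0.0025,0,0.0025,0,0,0],[-0.005,0,0.0063,0,0,0],[-0.007,0.0004,0.01,0,0,0],[-0.007,0.0004,0.0125,0,0,0],[-0.007,0.0004,0.0125,0,0,0],[-0.007,0.0004,0.0125,0,0,0],[-0.007,0.0004,0.0125,0,0,0]],
])

```text
time_s: 14.2
position: [0.5292, 0.0281, 0.1317]
tcp_rot: [[-0.885, 0.336, 0.321], [0.316, 0.942, -0.115], [-0.341, -0.0, -0.94]]
force: [0.9, 0.7, -1.5]
opening: 0.227
grasp_force: 30.0
```

```bash
sed -i 's/v0-32,v0+34/v0-24,v0+8/' look.py; python3 look.py w9.npz; cat > fz.py <<'E'
from h import *
P=plateR(-.3417);M=np.array([.5529,.0216,.058])
s=bot.read_state();R=np.array(s["tcp_rot"]);print("F plate",P.T@np.array(s["force"]),"mom tool",R.T@np.array(s["moment"]),"tool z in plate",P.T@R[:,2],"nom tip",P.T@(np.array(s["position"])+R[:,2]*.073-M),"t",s["time_s"])
E
python3 fz.py
```

```text
tool z in plate [-0.0018 -0.0005 -1.    ] nominal tip plate [ 0.0021 -0.0018  0.005 ]
mark [324.8093 261.5634] tip [321.706 267.832] ball centre [321.6815 269.544 ] stembot [321.5839 267.2584] colbot [321.248  276.3804] coltop [321.1838 280.2386] mm/px 0.5566509764488371
r-b
245 132  132  132  132  133  134  136  140  141  142  142  140  140   98  100  101   96  135 
246 132  133  132  133  133  136  143   96   68   63   62   75  101  103  101  101  126  133 
247 132  132  132  132  135  144   76   63   64   65   65   64   60   99  103  100  128  131 
248 133  133  132  134  143   75   62   65   65   65   63   64   65   61  102  102   96  133 
249 132  132  133  139   84   63   65   63   57   56   57   60   65   64   77  103   93  132 
250 132  132  135  112   62   66   62   50  111  133y 101   58   60   65   63   93  136  131 
251 134  134  138   86   66   62   61  178y 189y 188y 160y 138y  79   62   66   69  137  130 
252 133  134  123   63   67   51  177y 184y 182y 183y 157y 140y 138y  65   64   64  128  131 
253 133  134  104   64   61  148y 184y 179y 182y 188y 133y 137y 142y 114
[... 1967 characters left out ...]
65   80  111  140  131  130 
275 130  130  136   82   63   63   63   62   63   63   61   61   59   59   58  126  132  129 
276 130  133  112   60   64   64   64   65   71   75   67   63   60   59   57   67  136  130 
shift [0.0023 0.0018 0.0047] turn [-0.0498 -0.0938 -0.0642] |w| 0.12415993139268366
shift [0.0023 0.0018 0.0047] turn [ -0.1474   0.0782 179.9357] |w| 179.9357564971407
at [0.5293 0.0281 0.1317] J [ -6.5888  29.3593 114.5726 -15.2428  17.1607 -63.108 ] F [ 0.5958  0.6406 -1.7173] t 14.25 op 0.22758585756570812 29.960278866346925
F plate [-0.2632  0.8033 -1.7321] mom tool [ 0.0291  0.2634 -0.0156] tool z in plate [-0.0016 -0.0009 -1.    ] nom tip [ 0.0022 -0.0019  0.0047] t 14.25
```

The ring centre is at about (324.5,261) and the tip's projected touch point at about (324,260.6), so it is centred. I take a force baseline, then press in steps.

```bash
cat > fa.py <<'E'
from h import *
P=plateR(-.3417);M=np.array([.5529,.0216,.058]);f=[];q=[];zz=[]
for i in range(10):
    snap("scene"); s=bot.read_state(); R=np.array(s["tcp_rot"]); f.append(P.T@np.array(s["force"])); q.append(P.T@(np.array(s["position"])+R[:,2]*.073-M)); zz.append(P.T@R[:,2])
print("F",np.mean(f,0),"+-",np.std(f,0),"tip",np.mean(q,0),np.std(q,0),"z",np.mean(zz,0),"t",s["time_s"])
E
python3 fa.py
```

```text
F [-0.4255 -0.0497 -1.3558] +- [0.6201 0.5498 0.526 ] tip [ 0.0024 -0.0018  0.0047] [0. 0. 0.] z [-0.0013 -0.0008 -1.    ] t 14.75
```

Scaled: 0.007 m / 0.8 = 0.0088, 0.006 m / 0.8 = 0.0075.

>>> play_rows([
  [[0,0,0.0025,0,0,0],[0,0,0.005,0,0,0],[0,0,0.0075,0,0,0],[0,0,0.0088,0,0,0],[0,0,0.0088,0,0,0]],
])

```text
time_s: 15.17
position: [0.5319, 0.0273, 0.1251]
tcp_rot: [[-0.885, 0.336, 0.322], [0.316, 0.942, -0.115], [-0.342, -0.0, -0.94]]
force: [-0.3, -0.3, 0.3]
opening: 0.226
grasp_force: 30.0
```

```bash
python3 fa.py
```

```text
F [-0.3895 -0.0803  1.4958] +- [0.579  0.4141 0.5072] tip [ 0.0025 -0.0018 -0.0023] [0. 0. 0.] z [-0.0011 -0.0007 -1.    ] t 15.6667
```

Scaled: 0.0014 m / 0.8 = 0.0018, 0.0007 m / 0.8 = 0.0009.

>>> play_rows([
  [[0,0,0.0009,0,0,0],[0,0,0.0018,0,0,0],[0,0,0.0018,0,0,0],[0,0,0.0018,0,0,0]],
])

```text
time_s: 16.0
position: [0.5322, 0.0271, 0.1239]
tcp_rot: [[-0.885, 0.336, 0.322], [0.316, 0.942, -0.115], [-0.342, -0.0, -0.94]]
force: [-0.3, 0.3, 2.1]
opening: 0.229
grasp_force: 30.0
```

```bash
python3 fa.py; python3 look.py w10.npz | grep -v "shift"; python3 - <<'E'
from h import *
save(dict(np.load("w10.npz")),"w10.png",(260,200,400,330),4.5)
E
```

```text
F [-0.0808  0.3127  1.8263] +- [0.3861 0.5072 0.3921] tip [ 0.0025 -0.0018 -0.0037] [0. 0. 0.] z [-0.0012 -0.0007 -1.    ] t 16.5
tool z in plate [-0.0012 -0.0003 -1.    ] nominal tip plate [ 0.0024 -0.0017 -0.0033]
mark [324.6552 265.5908] tip [321.706 267.832] ball centre [321.6815 269.544 ] stembot [321.5839 267.2584] colbot [321.248  276.3804] coltop [321.1838 280.2386] mm/px 0.5566509764488371
r-b
245 135  135  134  135  134  135  135  134  135  133  134  141  101  103  104  103  103  102 
246 135  135  134  134  135  135  134  134  135  135  139  100  101  104  103  104  103  103 
247 134  135  135  135  135  135  134  134  135  138   99  101  102  102  103  103  103  103 
248 134  134  135  134  135  135  136  139  141  143  102  104  103  103  102  102  104  102 
249 134  135  135  134  136  137  143  128   94   85   94  103  106  104  102  103  103  102 
250 134  135  135  135  138  145   98   63   65   64   62   63   87  106  103  103  102  103 
251 134  134  134  136  143   74   65   65   67   67   64   63   63   75  107  103  102  103 
252 134  134  135  139  107   64   6
[... 1774 characters left out ...]
186y  86   92   92   93   92   89   89   90  103  198y  64   63  101 
272 133  111   64   59  134   89   94   94   88   81   89   90   91   80  184y  54   61  122 
273 133  140   62   63   87   93   89   78   61   62   66   78   91   88   99   58   53  131 
274 132  136   72   66   77   79   63   64   63   63   62   61   66   78   60   60   80  135 
275 132  134  114   65   66   64   64   65   64   64   63   61   60   61   59   58  124  134 
276 132  133  117   65   65   65   65   67   73   73   70   63   63   62   63   57  143  131 
at [0.5322 0.0271 0.124 ] J [ -6.6717  30.4276 114.5099 -16.0778  16.1526 -62.3106] F [-1.1094 -0.0065  1.7536] t 16.55 op 0.2311231413396498 29.960942896432243
```

View pics/w10.png

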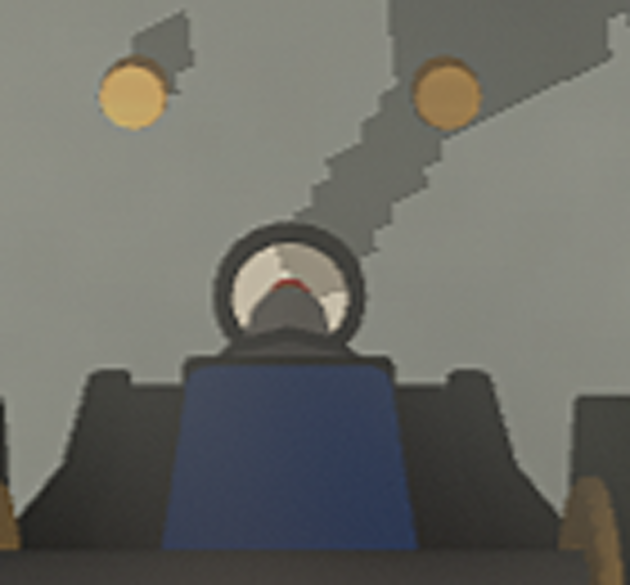

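The tip sits inside the ring, centred within about 1 mm: mark at about (289,292) in the crop, directly under the stem. The force has risen about 3.2 N, which puts the spring about half way in, and the tool axis is within 0.1° of the plate normal. I hand in.

```bash
python3 -c "
from rig import bot
print(bot.hand_in())"
```

```text
the job is handed in; nothing more can be done
None
```

The job is handed in at about 16.6 s: the blank is in the empty red bin, and the probe is held square to the plate with its tip about 1 mm from the ring's centre and its spring about half way in, judged from a 3.2 N rise in force.

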